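# Index the bench turntable and pin it

## Task

Turn the turntable by gently pushing the studs on its rim, without knocking them, until the contactor stands at the front, at the pointer. Then take the index pin from its block, put it down through the rim hole in front of the contactor, feel gently for the hole in the sprung index plate hidden below by working the dial a little to and fro with the pin, and push the pin fully home so that the dial is locked, then let go. Do not push on the parts that stand on the turntable, do not bend the index plate, and leave the other things on the bench alone.

Things in the scene. Friction and masses are not known exactly. Their poses are not given: they have to be found in the camera images.
- table_base: Fixed grey base: 170 mm foot disc under the dial and a foot reaching out in front with a low curved apron below the rim (outer radius 150 mm, 25 mm high) that carries a small upright steel pointer rib (4 mm wide, 35 mm high, 152 to 174 mm from the axis, outside the rim). Origin on the dial's axis at the bench top; its -x axis points to the front, at the pointer.
- front (a point): Point fixed to the base: where a rim hole is when its station is at the front, 125 mm from the axis on the pointer's line, level with the dial's top face (38 mm above the bench).
- dial: Aluminium turntable plate, 283 mm diameter, 12 mm thick; turns endlessly both ways with some friction (2 to 3 N at the rim), stays where left; must not be knocked (40 N). Origin on the axis at its top face (38 mm above the bench), z up. Three stations 120 degrees apart, each a rubber pad (88 mm diameter, 2 mm high, centre 62 mm from the axis) and, on the same radius, a rim hole.
- hole0 (a point): Centre of rim hole 0 at the dial's top face: 12 mm diameter, through, 125 mm from the axis, slightly chamfered.
- hole1 (a point): Centre of rim hole 1 at the dial's top face: 12 mm diameter, through, 125 mm from the axis, slightly chamfered.
- hole2 (a point): Centre of rim hole 2 at the dial's top face: 12 mm diameter, through, 125 mm from the axis, slightly chamfered.
- stud0 (a point): Push stud 0: upright steel stud 12 mm in diameter, 45 mm high above the dial's top face, 126 mm from the axis, midway between two stations. The point is on its centre line 30 mm above the dial's top face.
- stud1 (a point): Push stud 1: upright steel stud 12 mm in diameter, 45 mm high above the dial's top face, 126 mm from the axis, midway between two stations. The point is on its centre line 30 mm above the dial's top face.
- stud2 (a point): Push stud 2: upright steel stud 12 mm in diameter, 45 mm high above the dial's top face, 126 mm from the axis, midway between two stations. The point is on its centre line 30 mm above the dial's top face.
- contactor: Electrical contactor: block 48x56x75 mm, 0.3 kg, stepped on top with a small plunger button in the middle. Stands loose on one of the dial's pads, at any yaw. Origin at the centre of its underside, z up.
- module: Plain module with a row of terminals along its top, 47x62x52 mm, standing loose on another pad. Origin at the centre of its underside.
- spool: Round spool of solder, 60 mm diameter, 47 mm high, 0.26 kg, standing loose on another pad. Origin at the centre of its underside.
- pin: Steel index pin, 0.09 kg, upright in its block at the start. Origin under its collar, z up to the knob. Collar 24 mm diameter, 4 mm thick; below it a 10 mm stem, 32 mm long, its last 3 mm tapered to 8 mm; above it a neck and a black round knob, 22 mm diameter, 18 to 52 mm above the origin. Fully home, the collar lies on the dial's top face.
- pin_tip (a point): Lower end of the pin's stem, on its axis, 32 mm below the collar.
- pin_grip (a point): Middle of the pin's knob, on its axis, 36 mm above the underside of the collar.
- pin_block: Fixed dark steel block, 60x60x40 mm, with a 12 mm hole in the middle of its top in which the pin is parked, collar on the block. Origin at the centre of its underside.
- index_plate (a joint): How far the hidden index plate is pressed down (m). Flat sprung plate under the rim at the front, top 16 mm below the dial's top; 6 N per mm after 2 N; bends beyond 3 mm. Its 12 mm hole, 125 mm from the axis, lies unseen up to 15 mm to either side of the front point along the rim: feel for it. The plate reaches 20 mm and more to either side of that point.
- tape_measure: Tape measure, 32x71x61 mm, standing on the bench right of the turntable; bystander. Origin at the centre of its underside.
- driver_case: Finned aluminium driver case, 97x56x78 mm, on the bench left of the turntable; bystander. Origin at the centre of its underside.
There are look-alikes about, which are no part of the job. There is more than one size of the spool; the job needs the smallest. Of the things shaped like the pin, the steel one is meant.

How it is judged:
On the way, in this order (a step that is already met when the one before it is completed fails the run):
1. the contactor has been brought to the front of the turntable (x of contactor in the frame of table_base below -0.04 m and y of contactor in the frame of table_base between -0.025 and 0.025 m), for 0.2 s.
2. the index pin is home through rim hole and index plate (z of pin in the frame of front below 0.003 m and horizontal distance between pin and front below 0.019 m and angle between pin's own z axis and vertical below 0.12 rad), for 0.2 s.
At the end, for the whole second after the job is handed in: Contactor at the front (within 25 mm of the pointer's line); pin upright through that rim hole and the index plate, collar within 3 mm of the dial's top, within 19 mm of the front point; contactor, module and spool upright on their pads (45 to 80 mm from the axis); all at rest (all of step 1 and all of step 2 and horizontal distance between contactor and dial between 0.045 and 0.08 m and angle between each of contactor, spool, module's own z axis and vertical below 0.1 rad and horizontal distance between spool and dial between 0.045 and 0.08 m and horizontal distance between module and dial between 0.045 and 0.08 m and angular speed of dial below 0.05 rad/s and linear speed of pin below 0.02 m/s); the robot touches nothing.
It fails at once if the index plate is bent: pressed down by more than 3 mm (value of joint index_plate above 0.003 m).
It fails at once if the robot pushes on the dial or its studs with more than 40 N (contact force between any of the arm, the fingers and dial above 40 N).
It fails at once if the robot pushes on a part that stands on the dial (more than 3 N) (contact force between any of the arm, the fingers and contactor above 3 N or contact force between any of the arm, the fingers and spool above 3 N or contact force between any of the arm, the fingers and module above 3 N).
It fails at once if a part on the dial is tipped over (angle between any of contactor, spool, module's own z axis and vertical above 0.4 rad).
It fails at once if a bystander on the bench is moved by more than 30 mm (distance of any of tape_measure, driver_case from where it was at the start of the episode above 0.03 m).
It also fails if it takes over 72 s, if anything falls off the work surface, if the arm or the gripper's body presses on something with over 40 N, if the wrist force passes 120 N, or if a joint passes its speed limit or range.

## Robot

A 7-joint arm with a two-finger parallel gripper is mounted at the origin on a cart in front of the work surface, level with it; the furniture and walls round the work are solid. World frame = base frame: x ahead of the robot, y to its left, z up, the work surface at z = 0. Lengths are in m, angles in rad, forces in N, time in s.
With the tool pointing down it reaches from about 0.4 to 0.875 m from the base axis. Payload 6.5 kg.
Tool frame: the origin (TCP) lies midway between the tips of the shut fingers; the grasp point (between the pads) lies 19 mm behind it; z points along the fingers, y is the line along which they close (so a half turn about z gives the same grasp; the last joint's range is limited). The gripper opens to 85 mm and grips with 20 to 120 N. Pads are 22 mm wide; open, the fingers measure 114 mm over their backs; the gripper's body (76 mm by 85 mm) begins 54 mm behind the grasp point. The pads swing forward as they close: fully open they stand 13 mm farther back than shut.
Start: joints at [-1.351, 0.536, -0.004, 1.538, 0.003, 1.067, -0.071], TCP at [0.183, 0.624, 0.231] pointing down, gripper open.
Joint ranges: [-2.7, 2.7], [-0.37, 2.16], [-1.27, 1.26], [0.24, 2.4], [-1.31, 4.45], [0.19, 1.91], [-2.76, 2.76]. Speed limits (rad/s): [2.39, 2.39, 3.14, 3.14, 3.14, 3.14, 3.14].

## Interface

Orientations are given as a rotation vector (axis times angle).
In Python, from plant import r gives the robot as it stands.
- The arm moves only by the tool servo_tool, never from a script. Its argument "rows" is a list of rows, each a list of 5 numbers: the finger opening in mm, from 0 to 85.4, then the shift along the world's x, y, z in a scale on which 1.0 is 800 mm, then the turn about the world's z in normalised numbers (1 is 180 degrees). In form: [[jaw, dx, dy, dz, spin], ...]. A call has 1 to 10 rows; each row is the pose to reach, as a shift and turn from the pose commanded when the call began; what a row does not reach only later rows make up. A row lasts 1/12 s, in which the tool goes at most 41.7 mm and 7.16 degrees, less where a joint would pass 70% of its speed; a pose out of reach is approached as far as the arm can. Shift and turn numbers lie between -1 and 1, and a call with a number outside is refused. A call with a gripper value outside its range is refused whole. The fingers move at their own pace and stop on an object; "force" is the grip in N (left out, the last holds). Time passes only in rows, so rows that repeat a pose let the fingers close. It gives the time, the measured TCP pose, the force, the opening and the grip force at its end, in the units of the state.
- r.state(): the state, without advancing time (a new reading comes with each control period).
- r.grab_frame(name): name is "side" or "top" or "wrist"; returns a dict with "pixels" (384x512x3 uint8, blue, green, red), "depth" (384x512 float32, m along the optical axis (not along the pixel's ray), 0 where there is no reading), "vfov" (degrees; the focal length in pixels is half the picture's height over the tangent of half this angle, whatever the lens; pixels are square), "cx", "cy" (the principal point, pixels), "R" (3x3) and "t" (3): a world point X has camera coordinates R X + t. Camera axes: x right, y down, z forward; pixel columns grow to the right and rows downward; lengths in m; the calibration is good to about 2 mm. A picture is of the moment at which its call begins.
- r.close_job(): hands the job in; it is judged then, once.
The state is a dict: "time_s": time; "joint_positions": joint angles; "qvel": joint speeds; "joint_torque": joint torques, N m; "position": TCP position; "ee_rot": TCP orientation; "contact_force": force on the tool from outside, world axes, zero at the start; "ft_torque": the same for the moment, N m; "opening": opening from 0.0 (shut) to 1.0 (fully open); "grasp_force": force on a finger pad.
Only numpy, scipy, OpenCV 4.12 (cv2) and the standard library are available. Lean on these libraries where they do the work, as an engineer would, in place of code of your own. Each camera call takes 0.05 s, during which the arm holds its last target. There are 200 camera calls.

## Working session

There is one attempt and no reset: what is moved stays moved. The work goes in short steps, Python scripts to look and compute and a tool call to move; the robot and the scene stay as the last step left them, time stands still between calls to the robot, and variables do not carry over. Pictures are saved under pics/ and viewed, at most 11 in all, crops included, and the job is handed in when it is done.

Besides the shell and the picture viewer there is one more tool, called after "Call:" by a JSON object that holds its "op" and its "data", one argument or row to a line. servo_tool: Moves the arm, as the interface text tells. Its arguments: {"type":"object","properties":{"rows":{"type":"array","items":{"type":"array","items":{"type":"number"}}},"force":{"type":"number"}},"required":["rows"]}

```bash
mkdir -p pics
cat > h.py <<'E'
import numpy as np, cv2, pickle
from plant import r
def grab(n,tag):
    f=r.grab_frame(n); pickle.dump(f,open(f'pics/{tag}.pkl','wb')); cv2.imwrite(f'pics/{tag}.png',f['pixels']); return f
def load(tag): return pickle.load(open(f'pics/{tag}.pkl','rb'))
def ray(f,u,v):
    F=f['pixels'].shape[0]/2/np.tan(np.radians(f['vfov'])/2)
    d=np.array([(u-f['cx'])/F,(v-f['cy'])/F,1.]); R=np.array(f['R']);t=np.array(f['t'])
    return -R.T@t, R.T@d
def atz(f,u,v,z):
    c,d=ray(f,u,v); return c+d*(z-c[2])/d[2]
def atd(f,u,v):
    c,d=ray(f,u,v); return c+d*f['depth'][int(round(v)),int(round(u))]
def tri(f,p,g,q):
    c,d=ray(f,*p);e,b=ray(g,*q); d=d/np.linalg.norm(d);b=b/np.linalg.norm(b)
    s=np.linalg.lstsq(np.c_[d,-b],e-c,rcond=None)[0]
    A=c+d*s[0];B=e+b*s[1]; return (A+B)/2,np.linalg.norm(A-B)
E
python3 - <<'E'
from h import *
a=grab('top','top0');b=grab('side','side0')
im=np.vstack([a['pixels'],b['pixels']])
print(r.state())
for f in(a,b): print(ray(f,f['cx'],f['cy']),f['vfov'])
cv2.imwrite('pics/t0.png',cv2.resize(a['pixels'],(800,600)));cv2.imwrite('pics/s0.png',cv2.resize(b['pixels'],(800,600)))
E
```

```text
{'time_s': 0.1, 'joint_positions': array([-1.35121455,  0.53709705, -0.00444866,  1.53880754,  0.00258503,
        1.06732227, -0.07122239]), 'qvel': array([ 0.00124722, -0.00255612,  0.00072633, -0.00080672, -0.00150414,
        0.00224703,  0.00173212]), 'joint_torque': array([ 2.09164828e-03, -5.84569252e+01,  1.05123147e+00, -2.59776825e+01,
        1.25842131e-02,  4.64028271e-03, -1.42755815e-05]), 'position': array([0.18307684, 0.62306241, 0.23048335]), 'ee_rot': array([-4.47281219e-01, -3.10945621e+00,  2.54969678e-03]), 'contact_force': array([ 0.06235015, -0.11968315,  0.41372306]), 'ft_torque': array([-0.04785186,  0.02502723, -0.02814177]), 'grasp_force': 0.0, 'opening': 0.9991095933659255}
(array([0.47093984, 0.00959135, 0.99666061]), array([ 0.07241925, -0.01167597, -0.99730593])) 56.01993948676417
(array([ 0.53324508, -0.83613623,  0.42542134]), array([-0.00144947,  0.92209923, -0.38695078])) 57.95922520287759
```

View pics/t0.png

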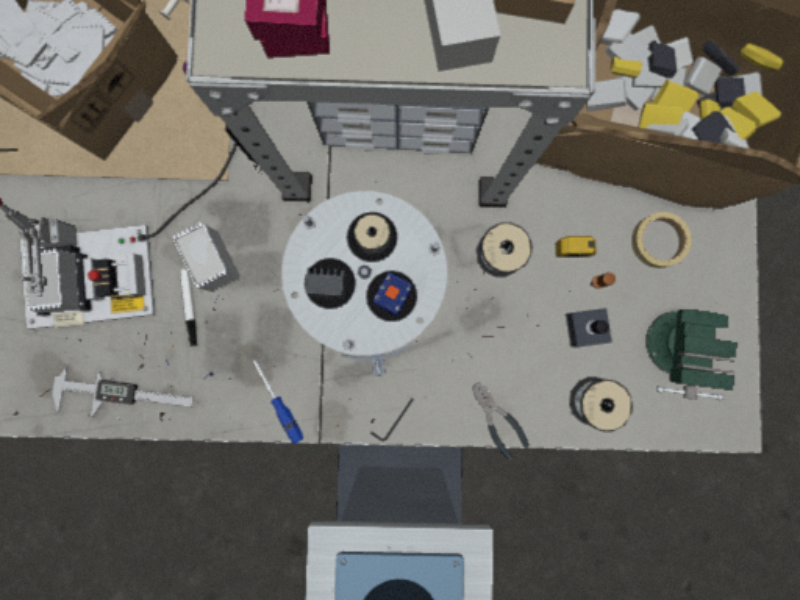

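View pics/s0.png

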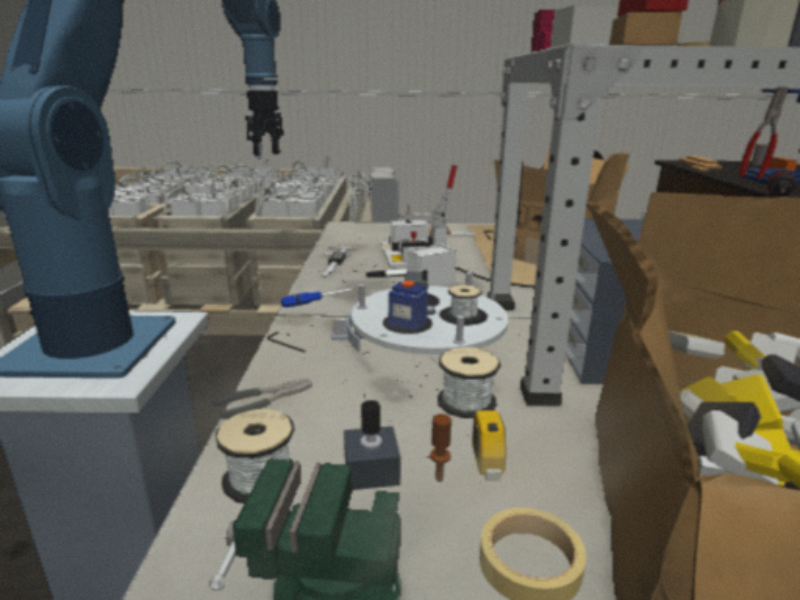

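The top view (800x600) shows the dial centred near (365,272). The contactor (blue, red button) is at (392,293), the module at (328,283) and the small spool at (372,235). The pointer is at (378,365).

Things shaped like the pin: the black-knobbed steel pin in the dark block at (599,327), and a copper one standing loose at (604,280). The steel one in the block fits the description. I'll confirm it in an enlarged crop.

Run:
```python
from h import *
a=load('top0');b=load('side0')
c=cv2.resize(a['pixels'][115:245,170:300],None,fx=4.6,fy=4.6,interpolation=cv2.INTER_CUBIC) 
p=cv2.resize(a['pixels'][160:230,355:405],(200,280),interpolation=cv2.INTER_CUBIC)
q=cv2.resize(b['pixels'][250:320,210:260],(200,280),interpolation=cv2.INTER_CUBIC)
o=np.zeros((598,800,3),np.uint8); o[:598,:598]=c; o[:280,600:]=p; o[290:570,600:]=q
cv2.imwrite('pics/c1.png',o)
cv2.imwrite('pics/c2.png',cv2.resize(b['pixels'][170:230,205:335],(800,369),interpolation=cv2.INTER_CUBIC))
```

```text
(no output)
```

View pics/c1.png

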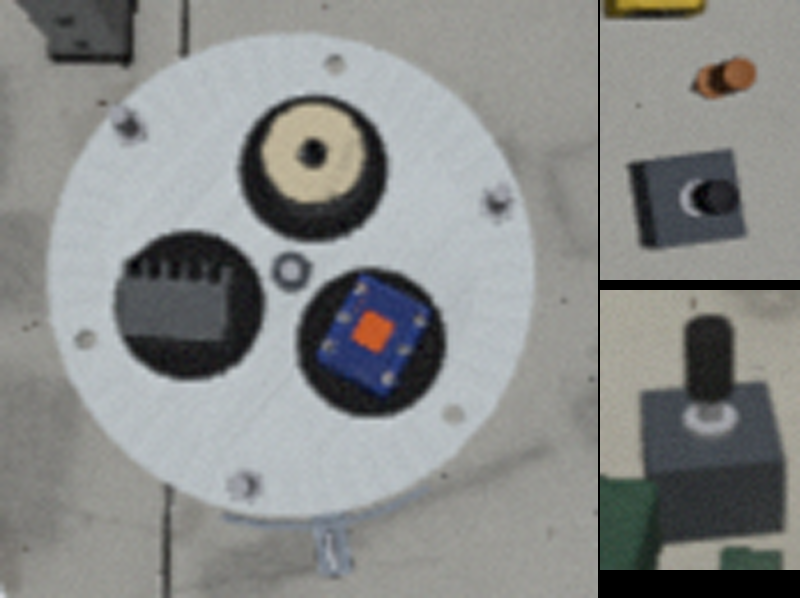

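View pics/c2.png

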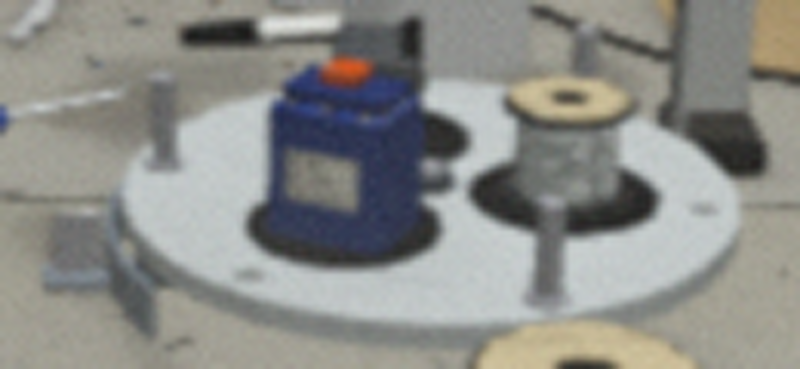

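The crop confirms the steel pin with the black knob in the dark block; the other one is copper. The dial hub is at crop (291,272), the holes at (335,64), (85,339) and (454,413), and the pointer at (332,550).

Run:
```python
from h import *
np.set_printoptions(precision=4,suppress=True)
a=load('top0');b=load('side0')
T=lambda x,y:(170+(x+.5)/4.6-.5,115+(y+.5)/4.6-.5)
S=lambda x,y:(205+x*130/800,170+y*60/369)
H=[atz(a,*T(*p),.038) for p in[(335,64),(85,339),(454,413)]]
C=np.mean(H,0);print('holes',H,'C',C,[np.linalg.norm(h-C) for h in H])
E=[atz(a,*T(*p),.038) for p in[(47,276),(535,276),(291,33),(291,519)]];print('edge',(E[0]+E[1])[:2]/2,(E[2]+E[3])[:2]/2)
P=[atz(a,*T(*p),.04) for p in[(314,168),(189,305),(371,342)]];print('pads',P,np.mean(P,0))
print('ptr tri',tri(a,T(332,528),b,S(60,215)))
print('ptr', atz(a,*T(330,525),.035),atz(a,*T(333,575),.035),atz(a,*T(332,550),.035))
for n,p,q in[('stud front',(240,488),(161,78)),('stud R',(493,203),(549,202)),('stud L',(125,118),(587,27))]:print(n,tri(a,T(*p),b,S(*q)))
Pt=lambda x,y:(355+x/4,160+y/4)
Q=lambda x,y:(210+x/4,250+(y-290)/4)
print('knob top',tri(a,Pt(118,197),b,Q(109,322)))
print('collar',tri(a,Pt(92,198),b,Q(110,420)))
print(atd(a,*Pt(118,197)),atd(b,*Q(109,360)))
Cc=C[:2]
for h in H:
  d=h-C; print('ang',np.degrees(np.arctan2(d[1],d[0])))
```

```text
holes [array([0.7091, 0.0518, 0.038 ]), array([0.5439, 0.1917, 0.038 ]), array([ 0.5064, -0.0225,  0.038 ])] C [0.5865 0.0736 0.038 ] [np.float64(0.12457258134576531), np.float64(0.1254379845229665), np.float64(0.1251411704065195)]
edge [0.5836 0.0736] [0.5851 0.0739]
pads [array([0.6468, 0.0622, 0.04  ]), array([0.565 , 0.1321, 0.04  ]), array([0.5461, 0.0264, 0.04  ])] [0.586  0.0736 0.04  ]
ptr tri (array([0.4289, 0.0452, 0.032 ]), np.float64(0.01919419061163744))
ptr [0.4402 0.0474 0.035 ] [0.4117 0.0449 0.035 ] [0.426  0.0459 0.035 ]
stud front (array([0.4615, 0.0957, 0.0796]), np.float64(0.001572967821976442))
stud R (array([ 0.6262, -0.0406,  0.0776]), np.float64(0.006790756101388315))
stud L (array([0.6665, 0.1657, 0.0824]), np.float64(0.004047016293513802))
knob top (array([ 0.5005, -0.3139,  0.0901]), np.float64(0.0023361101208572315))
collar (array([ 0.5007, -0.3149,  0.0387]), np.float64(0.0017224941504345585))
[ 0.4992 -0.3131  0.0926] [ 0.5023 -0.3288  0.0805]
ang -10.107413377303347
ang 109.82184203922355
ang -129.7997658422562
```

The manual's scale: shifts go in shares of 800 mm and turns go in shares of 180 degrees. Converting my numbers, -528 mm / 800 = -0.66, 279 mm / 800 = 0.3488, 6.5 degrees / 180 = 0.0361.

Call:
{"op": "servo_tool", "data": {
  "rows": [
    [40,0.3488,-0.66,-0.1013,0.0361],
    [40,0.3488,-0.66,-0.1013,0.0361],
    [40,0.3488,-0.66,-0.1013,0.0361],
    [40,0.3488,-0.66,-0.1013,0.0361],
    [40,0.3488,-0.66,-0.1013,0.0361],
    [40,0.3488,-0.66,-0.1013,0.0361],
    [40,0.3488,-0.66,-0.1013,0.0361],
    [40,0.3488,-0.66,-0.1013,0.0361],
    [40,0.3488,-0.66,-0.1013,0.0361],
    [40,0.3488,-0.66,-0.1013,0.0361]
  ]
}}

```text
time_s: 0.93
position: [0.3765, 0.2566, 0.175]
ee_rot: [-0.27, -3.13, 0.0]
contact_force: [0.5, 0.6, -0.3]
opening: 0.466
grasp_force: 0.0
```

Call:
{"op": "servo_tool", "data": {
  "rows": [
    [40,0.1075,-0.2025,-0.0313,0],
    [40,0.1075,-0.2025,-0.0313,0],
    [40,0.1075,-0.2025,-0.0313,0],
    [40,0.1075,-0.2025,-0.0313,0],
    [40,0.1075,-0.2025,-0.0313,0],
    [40,0.1075,-0.2025,-0.0313,0],
    [40,0.1075,-0.2025,-0.0313,0]
  ]
}}

```text
time_s: 1.52
position: [0.4621, 0.0956, 0.1499]
ee_rot: [-0.275, -3.129, 0.001]
contact_force: [0.5, 1.0, 0.3]
opening: 0.471
grasp_force: 0.0
```

Run:
```python
from h import *
w=grab('wrist','w1');t=grab('top','t1');s=grab('side','s1')
o=np.vstack([np.hstack([cv2.resize(w['pixels'],(400,300)),cv2.resize(t['pixels'][115:245,150:323],(400,300))]),cv2.resize(s['pixels'][100:250,150:350],(400,300)).repeat(2,1)[:, :800]])
cv2.imwrite('pics/o1.png',o[:, :])
print(r.state()['position'],r.state()['contact_force'],r.state()['opening'])
```

```text
[0.46154271 0.09811549 0.15029372] [0.11929276 0.19329334 0.24142633] 0.4700911101351256
```

View pics/o1.png

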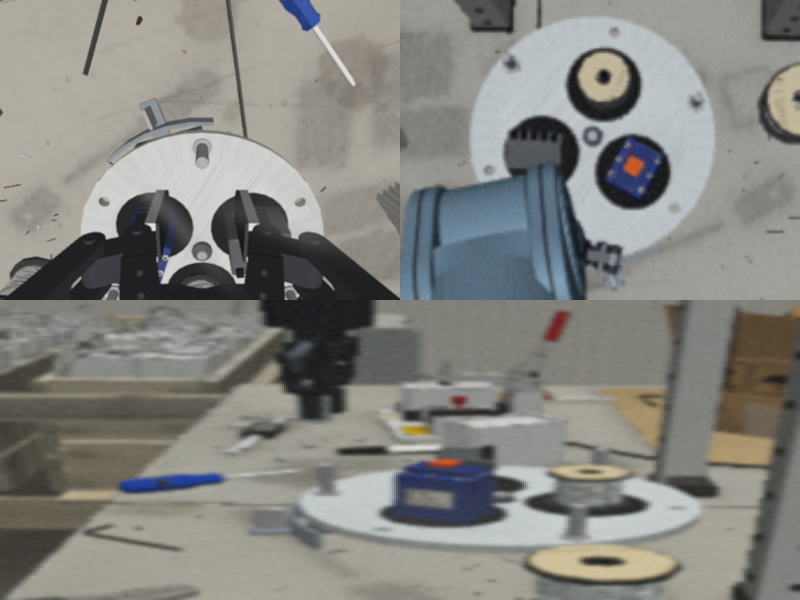

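The stud sits centred between the open fingers, at wrist crop (203,150). I'll go down astride it.

In the tool's units: -94 mm / 800 = -0.1175, -80 mm / 800 = -0.1.

Call:
{"op": "servo_tool", "data": {
  "rows": [
    [40,0,0,-0.0375,0],
    [40,0,0,-0.075,0],
    [40,0,0,-0.1,0],
    [40,0,0,-0.1175,0],
    [40,0,0,-0.1175,0],
    [40,0,0,-0.1175,0]
  ]
}}

```text
time_s: 2.17
position: [0.4614, 0.0976, 0.0561]
ee_rot: [-0.267, -3.129, 0.0]
contact_force: [-0.1, -0.3, 1.3]
opening: 0.47
grasp_force: 0.0
```

Run:
```python
import numpy as np
# rows for arc: tool centre about C, from a0; shift & spin
C=np.array([586.3,73.6]); p0=np.array([462.1,95.3]); v=p0-C
for d in range(-3,-64,-3):
    c,s=np.cos(np.radians(d)),np.sin(np.radians(d)); print(d,np.round(C+np.array([c*v[0]-s*v[1],s*v[0]+c*v[1]])-p0).astype(int))
```

```text
-3 [1 6]
-6 [ 3 13]
-9 [ 5 19]
-12 [ 7 25]
-15 [10 31]
-18 [13 37]
-21 [16 43]
-24 [20 49]
-27 [23 54]
-30 [27 59]
-33 [32 64]
-36 [36 69]
-39 [41 73]
-42 [46 78]
-45 [52 81]
-48 [57 85]
-51 [63 88]
-54 [69 92]
-57 [75 94]
-60 [81 97]
-63 [87 99]
```

In the tool's units: 25 mm / 800 = 0.0313, 23 mm / 800 = 0.0288, -12 degrees / 180 = -0.0667.

Call:
{"op": "servo_tool", "data": {
  "rows": [
    [40,0.0013,0.0075,0,-0.0167],
    [40,0.0025,0.0113,0,-0.025],
    [40,0.0038,0.0138,0,-0.0294],
    [40,0.0038,0.0163,0,-0.0333],
    [40,0.005,0.0188,0,-0.0389],
    [40,0.005,0.0213,0,-0.0444],
    [40,0.0063,0.0238,0,-0.05],
    [40,0.0075,0.0263,0,-0.0556],
    [40,0.0075,0.0288,0,-0.0611],
    [40,0.0088,0.0313,0,-0.0667]
  ]
}}

```text
time_s: 3.0
position: [0.4691, 0.1216, 0.0562]
ee_rot: [-0.599, -3.084, 0.0]
contact_force: [-0.9, -2.9, 0.9]
opening: 0.471
grasp_force: 0.9
```

In the tool's units: 24 mm / 800 = 0.03, 21.6 mm / 800 = 0.027, -1.2 degrees / 180 = -0.0067.

Call:
{"op": "servo_tool", "data": {
  "rows": [
    [40,0.0013,0.003,0,-0.0067],
    [40,0.0025,0.0063,0,-0.0133],
    [40,0.0038,0.0093,0,-0.02],
    [40,0.0055,0.0123,0,-0.0267],
    [40,0.007,0.015,0,-0.0333],
    [40,0.0088,0.018,0,-0.04],
    [40,0.0103,0.021,0,-0.0467],
    [40,0.0125,0.024,0,-0.0533],
    [40,0.0143,0.027,0,-0.06],
    [40,0.0163,0.03,0,-0.0667]
  ]
}}

```text
time_s: 3.83
position: [0.4821, 0.1459, 0.0562]
ee_rot: [-0.918, -3.004, 0.0]
contact_force: [-0.2, -1.4, 1.2]
opening: 0.47
grasp_force: 0.9
```

In the tool's units: 20 mm / 800 = 0.025, 18.6 mm / 800 = 0.0233, -1.2 degrees / 180 = -0.0067.

Call:
{"op": "servo_tool", "data": {
  "rows": [
    [40,0.0019,0.0029,0,-0.0067],
    [40,0.0038,0.0056,0,-0.0133],
    [40,0.0056,0.0084,0,-0.02],
    [40,0.0075,0.0113,0,-0.0267],
    [40,0.0094,0.0138,0,-0.0333],
    [40,0.0115,0.0163,0,-0.04],
    [40,0.0138,0.0188,0,-0.0467],
    [40,0.0158,0.0213,0,-0.0533],
    [40,0.018,0.0233,0,-0.06],
    [40,0.02,0.025,0,-0.0667]
  ]
}}

```text
time_s: 4.67
position: [0.4982, 0.1659, 0.0563]
ee_rot: [-1.227, -2.892, 0.0]
contact_force: [0.1, -0.9, -0.3]
opening: 0.47
grasp_force: 0.8
```

Run:
```python
from h import *
t=grab('top','t2');s=grab('side','s2')
o=np.hstack([cv2.resize(t['pixels'][115:245,150:280],(400,400),interpolation=2),cv2.resize(s['pixels'][150:250,190:340],(400,400),interpolation=2)])
cv2.imwrite('pics/o2.png',o)
print(r.state()['position'],r.state()['contact_force'])
```

```text
[0.4984393  0.16629321 0.05628994] [0.54043205 0.12241141 0.13380191]
```

View pics/o2.png

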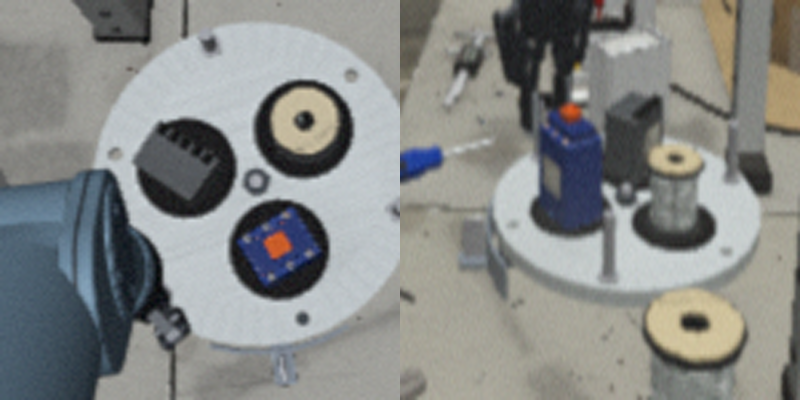

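Parts are still standing. The contactor's hole is at crop (303,318), and the other holes are at (351,75) and (115,154). I'll work out the angle.

```bash
cat >> h.py <<'E'
C=np.array([.5863,.0736])
E
python3 - <<'E'
from h import *
t=load('t2');k=400/130
for p in[(303,318),(351,75),(115,154)]:
    h=atz(t,150+(p[0]+.5)/k-.5,115+(p[1]+.5)/k-.5,.038)[:2]-C; print(np.degrees(np.arctan2(h[1],h[0])),np.linalg.norm(h))
E
```

```text
-159.65088664056648 0.12509637586076036
-39.874856207382464 0.12460939864116316
80.45996333066256 0.1249913069855888
```

In the tool's units: 18 mm / 800 = 0.0225, 16.4 mm / 800 = 0.0205, -10.4 degrees / 180 = -0.0578.

Call:
{"op": "servo_tool", "data": {
  "rows": [
    [40,0.0025,0.0019,0,-0.0067],
    [40,0.005,0.0038,0,-0.0133],
    [40,0.0075,0.0056,0,-0.02],
    [40,0.01,0.0075,0,-0.0267],
    [40,0.012,0.0093,0,-0.0322],
    [40,0.014,0.0108,0,-0.0378],
    [40,0.0163,0.0123,0,-0.0433],
    [40,0.0185,0.014,0,-0.0489],
    [40,0.0205,0.0153,0,-0.0533],
    [40,0.0225,0.0168,0,-0.0578]
  ]
}}

```text
time_s: 5.6
position: [0.5162, 0.1791, 0.0562]
ee_rot: [-1.483, -2.769, 0.0]
contact_force: [-2.1, -0.7, -0.5]
opening: 0.466
grasp_force: 1.1
```

In the tool's units: -160 mm / 800 = -0.2, -120 mm / 800 = -0.15, 2 degrees / 180 = 0.0111.

Call:
{"op": "servo_tool", "data": {
  "rows": [
    [40,0,0,0,0],
    [40,-0.005,-0.0038,0,0.0056],
    [40,-0.0063,-0.005,0,0.0111],
    [40,-0.0063,-0.005,0.0375,0.0111],
    [40,-0.0063,-0.005,0.0813,0.0111],
    [40,-0.0063,-0.005,0.125,0.0111],
    [40,0,-0.05,0.1375,0.0111],
    [40,0,-0.1,0.1375,0.0111],
    [40,0,-0.15,0.1375,0.0111],
    [40,0,-0.2,0.1375,0.0111]
  ]
}}

```text
time_s: 6.43
position: [0.5165, 0.0171, 0.1671]
ee_rot: [1.43, 2.795, 0.002]
contact_force: [1.7, 0.8, 0.6]
opening: 0.467
grasp_force: 0.0
```

Run:
```python
from h import *
t=grab('top','t3');s=grab('side','s3')
print(r.state()['time_s'],r.state()['position'],r.state()['ee_rot'],r.state()['contact_force'])
o=np.hstack([cv2.resize(t['pixels'][115:245,170:300],(520,520),interpolation=2),cv2.resize(s['pixels'][150:280,200:270],(280,520),interpolation=2)])
cv2.imwrite('pics/o3.png',o)
```

```text
6.5333 [0.51609417 0.0102856  0.16719833] [ 1.44582898  2.78512296 -0.00343753] [ 0.23094182  0.02749076 -1.15537295]
```

View pics/o3.png

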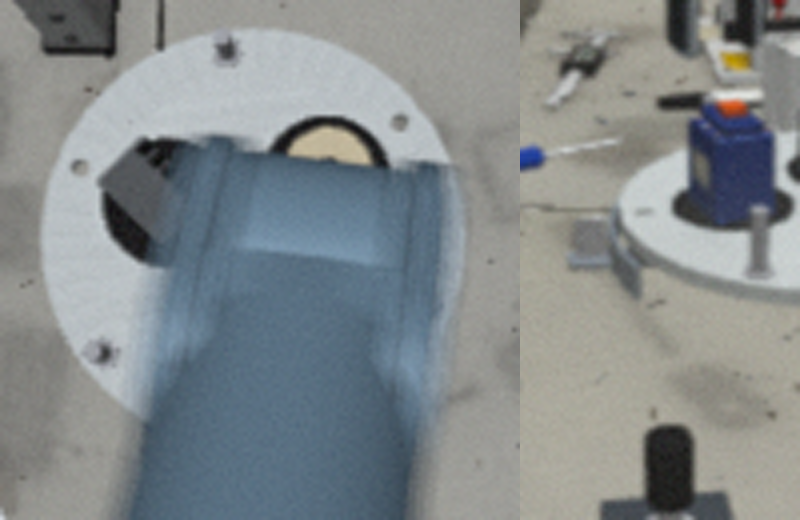

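In the tool's units: -324 mm / 800 = -0.405, -15.5 mm / 800 = -0.0194, 64.7 degrees / 180 = 0.3594.

Call:
{"op": "servo_tool", "data": {
  "rows": [
    [45,-0.0194,-0.405,-0.0125,0.3594],
    [45,-0.0194,-0.405,-0.0125,0.3594],
    [45,-0.0194,-0.405,-0.0125,0.3594],
    [45,-0.0194,-0.405,-0.0125,0.3594],
    [45,-0.0194,-0.405,-0.0125,0.3594],
    [45,-0.0194,-0.405,-0.0125,0.3594],
    [45,-0.0194,-0.405,-0.0125,0.3594],
    [45,-0.0194,-0.405,-0.0125,0.3594],
    [45,-0.0194,-0.405,-0.0125,0.3594],
    [45,-0.0194,-0.405,-0.0125,0.3594]
  ]
}}

```text
time_s: 7.37
position: [0.4993, -0.3098, 0.1565]
ee_rot: [-0.286, 3.128, -0.004]
contact_force: [0.8, 1.1, 0.7]
opening: 0.53
grasp_force: 0.0
```

Call:
{"op": "servo_tool", "data": {
  "rows": [
    [45,0,0,0,0],
    [45,0,0,0,0],
    [45,0,0,0,0]
  ]
}}

```text
time_s: 7.62
position: [0.501, -0.3043, 0.1564]
ee_rot: [-0.285, 3.128, 0.0]
contact_force: [-0.8, 0.4, -0.3]
opening: 0.529
grasp_force: 0.0
```

Run:
```python
from h import *
t=grab('top','t4');w=grab('wrist','w4')
s=r.state();print(s['time_s'],s['position'],s['ee_rot'],s['contact_force'],s['joint_positions'])
o=np.hstack([cv2.resize(t['pixels'][115:245,170:300],(400,400),interpolation=2),cv2.resize(w['pixels'],(400,300))[:, :].copy() if 0 else np.vstack([cv2.resize(w['pixels'],(400,300)),np.zeros((100,400,3),np.uint8)])])
cv2.imwrite('pics/o4.png',o)
t=load('t3')
for p in[(400,121),(81,168)]:
    h=atz(t,170+(p[0]+.5)/4-.5,115+(p[1]+.5)/4-.5,.038)[:2]-C; print(np.degrees(np.arctan2(h[1],h[0])),np.linalg.norm(h))
```

```text
7.7167 [ 0.50098527 -0.30427912  0.15636024] [-2.86239247e-01  3.12831662e+00 -6.24432179e-05] [0.15681552 0.26955005 0.25099904] [ 0.31479974  0.52382057  0.20731469  1.78507856 -0.13800269  0.8465647
  2.339987  ]
-50.165949536419255 0.12512885835266618
69.87624341281021 0.12411142650884693
```

View pics/o4.png

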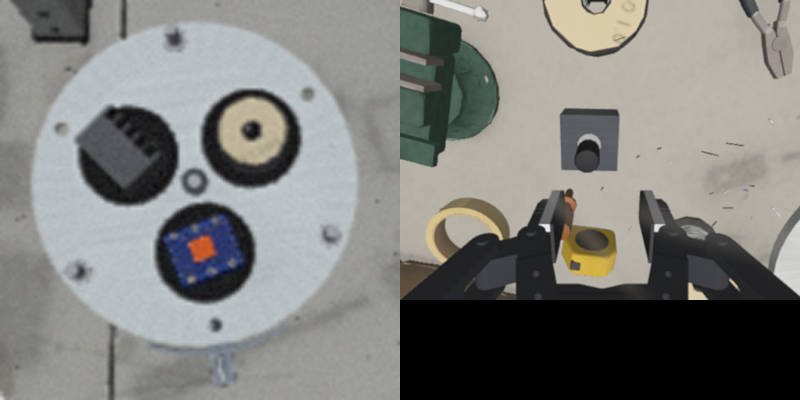

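Parts stand well. The contactor's hole is at crop (216,325), in line with the pointer. In the wrist view the knob is at (587,158) and the collar at (587,142).

Run:
```python
from h import *
np.set_printoptions(precision=4,suppress=True)
w=load('w4');b=load('side0');a=load('top0');t=load('t4')
k=1.28
F=w['pixels'];g=cv2.cvtColor(F,cv2.COLOR_BGR2GRAY)
cv2.imwrite('pics/k.png',cv2.resize(F[125:235,190:295],None,fx=6,fy=5.4,interpolation=2)[:594,:630])
D=w['depth'];c,d=ray(w,240,200);print('cam',c)
m=np.zeros_like(g);ys,xs=np.mgrid[130:225,195:285]
P=np.array([atd(w,u,v) for u,v in zip(xs.ravel(),ys.ravel())])
top=P[(P[:,2]>.082)&(P[:,2]<.12)];print('knob top',len(top),top.mean(0),top.min(0),top.max(0),np.median(top[:,2]))
bl=P[(abs(P[:,2]-.04)<.003)];print('block top',len(bl),bl.min(0),bl.max(0),(bl.min(0)+bl.max(0))/2)
h=atz(t,170+216.5/400*130-.5,115+325.5/400*130-.5,.038);print('hole',h,np.degrees(np.arctan2(*(h[:2]-C)[::-1])))
```

```text
cam [ 0.4213 -0.3184  0.2982]
knob top 866 [ 0.5001 -0.3168  0.0905] [ 0.4908 -0.3276  0.0821] [ 0.5119 -0.3058  0.0931] 0.09102581879242783
block top 4037 [ 0.4677 -0.3505  0.037 ] [ 0.536  -0.2831  0.043 ] [ 0.5018 -0.3168  0.04  ]
hole [0.4625 0.0518 0.038 ] -170.02299653483814
```

View pics/k.png

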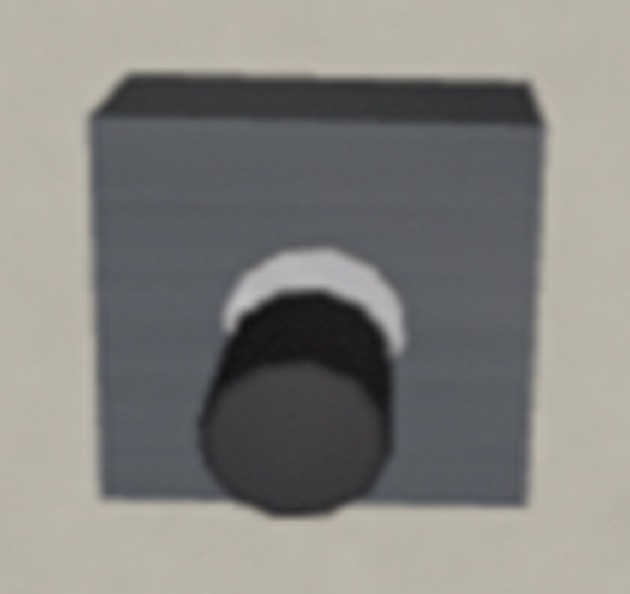

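In the tool's units: -98 mm / 800 = -0.1225, -92 mm / 800 = -0.115.

Call:
{"op": "servo_tool", "data": {
  "force": 40,
  "rows": [
    [45,0,-0.0138,0,0],
    [45,0,-0.0138,-0.0313,0],
    [45,0,-0.0138,-0.0625,0],
    [45,0,-0.0138,-0.0938,0],
    [45,0,-0.0138,-0.115,0],
    [45,0,-0.0138,-0.1225,0],
    [45,0,-0.0138,-0.1225,0],
    [45,0,-0.0138,-0.1225,0]
  ]
}}

```text
time_s: 8.38
position: [0.501, -0.3167, 0.0588]
ee_rot: [-0.285, 3.128, -0.001]
contact_force: [0.7, -0.3, -0.1]
opening: 0.526
grasp_force: 0.0
```

Call:
{"op": "servo_tool", "data": {
  "rows": [
    [30,0,0,0,0],
    [24,0,0,0,0],
    [20,0,0,0,0],
    [15,0,0,0,0],
    [15,0,0,0,0],
    [15,0,0,0,0]
  ]
}}

```text
time_s: 8.88
position: [0.5016, -0.3167, 0.0597]
ee_rot: [-0.285, 3.126, -0.002]
contact_force: [-0.9, 0.5, 7.3]
opening: 0.242
grasp_force: 39.0
```

In the tool's units: 240 mm / 800 = 0.3, 200 mm / 800 = 0.25.

Call:
{"op": "servo_tool", "data": {
  "rows": [
    [15,0,0,0.0125,0],
    [15,0,0,0.0313,0],
    [15,0,0,0.0563,0],
    [15,0,0,0.075,0],
    [15,-0.0063,0.05,0.0775,0],
    [15,-0.0113,0.1,0.0775,0],
    [15,-0.0163,0.15,0.0775,0],
    [15,-0.0213,0.2,0.0775,0],
    [15,-0.0263,0.25,0.0775,0],
    [15,-0.0313,0.3,0.0775,0]
  ]
}}

```text
time_s: 9.72
position: [0.4751, -0.0743, 0.121]
ee_rot: [-0.285, 3.128, 0.0]
contact_force: [1.1, 1.1, -1.8]
opening: 0.246
grasp_force: 39.6
```

Call:
{"op": "servo_tool", "data": {
  "rows": [
    [15,-0.005,0.0438,0,0],
    [15,-0.01,0.0813,0,0],
    [15,-0.0138,0.1125,0,0],
    [15,-0.0163,0.1375,0,0],
    [15,-0.0175,0.155,0,0],
    [15,-0.0175,0.1613,0,0],
    [15,-0.0175,0.1613,0,0],
    [15,-0.0175,0.1613,0,0],
    [15,-0.0175,0.1613,0,0]
  ]
}}

```text
time_s: 10.47
position: [0.4618, 0.0515, 0.1205]
ee_rot: [-0.283, 3.129, -0.001]
contact_force: [-0.9, 0.3, -0.9]
opening: 0.241
grasp_force: 39.6
```

Run:
```python
from h import *
w=grab('wrist','w5');sd=grab('side','s5')
s=r.state();print(s['time_s'],s['position'],s['ee_rot'],s['contact_force'],s['opening'],s['joint_positions'])
o=np.hstack([cv2.resize(w['pixels'][130:330,170:340],(480,565),interpolation=2),cv2.resize(sd['pixels'][130:243,190:250],(300,565),interpolation=2)])
cv2.imwrite('pics/o5.png',o)
```

```text
10.5667 [0.46171745 0.05166517 0.1203335 ] [ 2.82262208e-01 -3.12884820e+00  7.09412650e-04] [-0.46516213 -0.07361623  0.06258087] 0.23853352903846858 [-0.34401521  0.40112418  0.16339498  2.10994574 -0.10608001  0.63810001
  1.64267362]
```

View pics/o5.png

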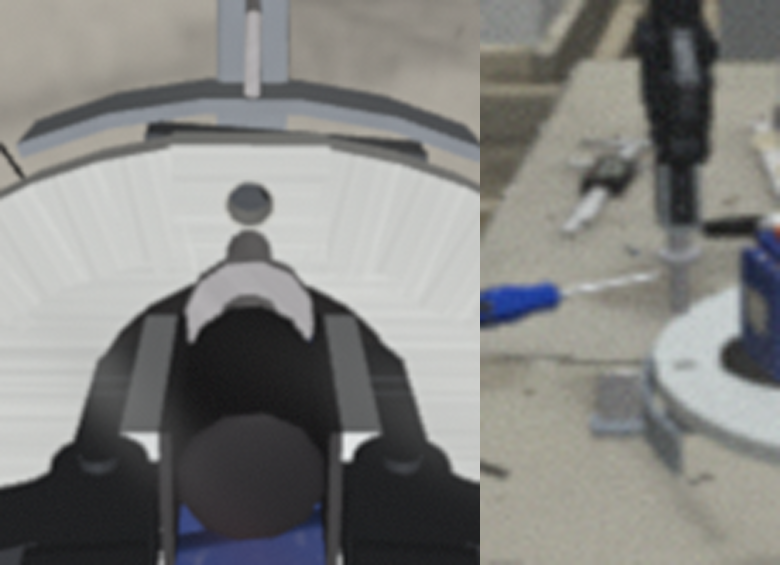

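The hole is at crop (250,203), with the knob top at (251,477) and the pin tip end around (250,245). The columns line up.

Run:
```python
from h import *
np.set_printoptions(precision=4,suppress=True)
w=load('w5');U=lambda x,y:(170+(x+.5)*170/480-.5,130+(y+.5)*200/565-.5)
print('hole',atz(w,*U(250,203),.038))
print('knob top c',atz(w,*U(251,477),.1526))
R=np.array(w['R']);t=np.array(w['t']);F=192/np.tan(np.radians(w['vfov'])/2)
for n,z,rr in[('tip',.0686,.004),('stem',.0716,.005),('collar top',.1046,.012),('knobtop',.1526,.011)]:
    for dx in(-rr,0,rr):
        X=R@np.array([.4617+dx,.0516,z])+t; u=F*X[0]/X[2]+w['cx'];v=F*X[1]/X[2]+w['cy']
        print(n,dx,(u+.5-170)*480/170,(v+.5-130)*565/200)
for y in(-.012,.012):
    X=R@np.array([.4617,.0516+y,.1046])+t; print((F*X[0]/X[2]+w['cx']-169.5)*480/170)
```

```text
hole [0.463  0.0522 0.038 ]
knob top c [0.4609 0.052  0.1526]
tip -0.004 252.07036072264737 228.81037424337006
tip 0 248.83121210674994 245.33555999888074
tip 0.004 245.63036841712173 261.66532526060973
stem -0.005 252.91071618927822 229.69950832639586
stem 0 248.79963481505342 250.63402241050196
stem 0.005 244.75006400278613 271.25531143083396
collar top -0.012 260.16935039328024 261.7414845415014
collar top 0 248.38456035109832 320.2807947310922
collar top 0.012 237.09185256743976 376.37575454469976
knobtop -0.011 262.07072851357543 413.12518657168636
knobtop 0 247.42291672059716 481.6382879116755
knobtop 0.011 233.52896231955341 546.6253262041937
184.52199841216276
311.75814662959334
```

In the tool's units: -40 mm / 800 = -0.05, 1.3 mm / 800 = 0.0016.

Call:
{"op": "servo_tool", "data": {
  "rows": [
    [15,0.0016,0.0005,-0.0125,0],
    [15,0.0016,0.0005,-0.025,0],
    [15,0.0016,0.0005,-0.0338,0],
    [15,0.0016,0.0005,-0.0375,0],
    [15,0.0016,0.0005,-0.04,0],
    [15,0.0016,0.0005,-0.0425,0],
    [15,0.0016,0.0005,-0.045,0],
    [15,0.0016,0.0005,-0.0475,0],
    [15,0.0016,0.0005,-0.05,0],
    [15,0.0016,0.0005,-0.05,0]
  ]
}}

```text
time_s: 11.4
position: [0.463, 0.0533, 0.0801]
ee_rot: [-0.285, 3.128, -0.0]
contact_force: [0.7, -1.0, -1.5]
opening: 0.246
grasp_force: 39.6
```

In the tool's units: -6.3 mm / 800 = -0.0079, -1.5 mm / 800 = -0.0019.

Call:
{"op": "servo_tool", "data": {
  "rows": [
    [15,0,0,-0.0019,0],
    [15,0,0,-0.0038,0],
    [15,0,0,-0.0056,0],
    [15,0,0,-0.0069,0],
    [15,0,0,-0.0075,0],
    [15,0,0,-0.0079,0],
    [15,0,0,-0.0079,0],
    [15,0,0,-0.0079,0]
  ]
}}

```text
time_s: 12.07
position: [0.463, 0.0533, 0.074]
ee_rot: [-0.285, 3.128, -0.0]
contact_force: [1.0, -0.8, -2.1]
opening: 0.239
grasp_force: 39.6
```

Run:
```python
import numpy as np
C=np.array([586.3,73.6]); p0=np.array([463.,52.3]); v=p0-C
for mm in range(-15,16,3):
    d=mm/125; c,s=np.cos(d),np.sin(d); print(mm,round(np.degrees(d),2),np.round(C+np.array([c*v[0]-s*v[1],s*v[0]+c*v[1]])-p0,1))
```

```text
-15 -6.88 [-1.7 14.9]
-12 -5.5 [-1.5 11.9]
-9 -4.13 [-1.2  8.9]
-6 -2.75 [-0.9  5.9]
-3 -1.38 [-0.5  3. ]
0 0.0 [0. 0.]
3 1.38 [ 0.5 -3. ]
6 2.75 [ 1.2 -5.9]
9 4.13 [ 1.9 -8.8]
12 5.5 [  2.6 -11.7]
15 6.88 [  3.4 -14.6]
```

In the tool's units: -1 mm / 800 = -0.0013, -0.8 mm / 800 = -0.001.

Call:
{"op": "servo_tool", "data": {
  "rows": [
    [15,0,0,-0.0005,0],
    [15,0,0,-0.001,0],
    [15,0,0,-0.0013,0],
    [15,0,0,-0.0013,0]
  ]
}}

```text
time_s: 12.4
position: [0.4632, 0.0533, 0.0732]
ee_rot: [-0.285, 3.128, 0.0]
contact_force: [-0.2, -1.5, 3.4]
opening: 0.24
grasp_force: 40.2
```

Call:
{"op": "servo_tool", "data": {
  "rows": [
    [15,0.0003,-0.0013,0,0],
    [15,0.0004,-0.0025,0,0],
    [15,0.0006,-0.0038,0,0],
    [15,0.0006,-0.0038,0,0]
  ]
}}

```text
time_s: 12.73
position: [0.4635, 0.0511, 0.0731]
ee_rot: [-0.286, 3.128, 0.001]
contact_force: [-0.5, 3.0, 3.7]
opening: 0.245
grasp_force: 40.0
```

In the tool's units: -2.9 mm / 800 = -0.0036, -2 mm / 800 = -0.0025.

Call:
{"op": "servo_tool", "data": {
  "rows": [
    [15,0.0003,-0.0013,0,0],
    [15,0.0006,-0.0025,0,0],
    [15,0.0009,-0.0036,0,0],
    [15,0.0009,-0.0036,0,0]
  ]
}}

```text
time_s: 13.07
position: [0.4642, 0.0481, 0.073]
ee_rot: [-0.286, 3.128, 0.001]
contact_force: [-1.2, 5.2, 4.1]
opening: 0.244
grasp_force: 40.1
```

In the tool's units: -2.9 mm / 800 = -0.0036, -2 mm / 800 = -0.0025.

Call:
{"op": "servo_tool", "data": {
  "rows": [
    [15,0.0003,-0.0013,0,0],
    [15,0.0006,-0.0025,0,0],
    [15,0.0009,-0.0036,0,0],
    [15,0.0009,-0.0036,0,0]
  ]
}}

```text
time_s: 13.4
position: [0.4649, 0.045, 0.073]
ee_rot: [-0.286, 3.128, 0.001]
contact_force: [-1.0, 5.1, 3.7]
opening: 0.246
grasp_force: 40.1
```

In the tool's units: -2.9 mm / 800 = -0.0036, -2 mm / 800 = -0.0025.

Call:
{"op": "servo_tool", "data": {
  "rows": [
    [15,0.0003,-0.0013,0,0],
    [15,0.0006,-0.0025,0,0],
    [15,0.0009,-0.0036,0,0],
    [15,0.0009,-0.0036,0,0]
  ]
}}

```text
time_s: 13.73
position: [0.4657, 0.042, 0.073]
ee_rot: [-0.286, 3.128, 0.001]
contact_force: [-1.0, 3.9, 3.5]
opening: 0.244
grasp_force: 40.1
```

In the tool's units: -2.9 mm / 800 = -0.0036, -2 mm / 800 = -0.0025.

Call:
{"op": "servo_tool", "data": {
  "rows": [
    [15,0.0004,-0.0013,0,0],
    [15,0.0008,-0.0025,0,0],
    [15,0.001,-0.0036,0,0],
    [15,0.001,-0.0036,0,0]
  ]
}}

```text
time_s: 14.07
position: [0.4665, 0.0391, 0.073]
ee_rot: [-0.286, 3.128, 0.001]
contact_force: [-1.4, 4.6, 4.0]
opening: 0.24
grasp_force: 40.1
```

In the tool's units: -2.9 mm / 800 = -0.0036, -2 mm / 800 = -0.0025.

Call:
{"op": "servo_tool", "data": {
  "rows": [
    [15,0.0004,-0.0013,0,0],
    [15,0.0008,-0.0025,0,0],
    [15,0.001,-0.0036,0,0],
    [15,0.001,-0.0036,0,0]
  ]
}}

```text
time_s: 14.4
position: [0.4674, 0.0361, 0.0731]
ee_rot: [-0.286, 3.128, 0.0]
contact_force: [-0.9, 4.8, 4.1]
opening: 0.245
grasp_force: 40.1
```

In the tool's units: 19 mm / 800 = 0.0238, 17.5 mm / 800 = 0.0219.

Call:
{"op": "servo_tool", "data": {
  "rows": [
    [15,0,0,0.0025,0],
    [15,-0.001,0.0038,0.0025,0],
    [15,-0.002,0.0075,0.0025,0],
    [15,-0.0029,0.0113,0.0025,0],
    [15,-0.0038,0.015,0.0025,0],
    [15,-0.0046,0.0188,0.0025,0],
    [15,-0.0053,0.0219,0.0025,0],
    [15,-0.0056,0.0238,0.0013,0],
    [15,-0.0056,0.0238,0,0],
    [15,-0.0056,0.0238,0,0]
  ]
}}

```text
time_s: 15.23
position: [0.4628, 0.0554, 0.073]
ee_rot: [-0.286, 3.128, 0.001]
contact_force: [0.1, 0.9, 3.3]
opening: 0.247
grasp_force: 40.1
```

In the tool's units: 2.5 mm / 800 = 0.0031, 2 mm / 800 = 0.0025.

Call:
{"op": "servo_tool", "data": {
  "rows": [
    [15,-0.0003,0.0013,0,0],
    [15,-0.0004,0.0025,0,0],
    [15,-0.0005,0.0031,0,0],
    [15,-0.0005,0.0031,0,0]
  ]
}}

```text
time_s: 15.57
position: [0.4625, 0.0566, 0.0731]
ee_rot: [-0.284, 3.128, -0.001]
contact_force: [0.6, -4.8, 3.4]
opening: 0.241
grasp_force: 40.4
```

In the tool's units: 2.7 mm / 800 = 0.0034, 2 mm / 800 = 0.0025.

Call:
{"op": "servo_tool", "data": {
  "rows": [
    [15,-0.0001,0.0013,0,0],
    [15,-0.0003,0.0025,0,0],
    [15,-0.0004,0.0034,0,0],
    [15,-0.0004,0.0034,0,0]
  ]
}}

```text
time_s: 15.9
position: [0.4619, 0.0609, 0.0729]
ee_rot: [-0.286, 3.128, 0.001]
contact_force: [1.1, -1.5, 0.5]
opening: 0.243
grasp_force: 39.8
```

In the tool's units: 2.7 mm / 800 = 0.0034, 2 mm / 800 = 0.0025.

Call:
{"op": "servo_tool", "data": {
  "rows": [
    [15,-0.0001,0.0013,0,0],
    [15,-0.0003,0.0025,0,0],
    [15,-0.0004,0.0034,0,0],
    [15,-0.0004,0.0034,0,0]
  ]
}}

```text
time_s: 16.23
position: [0.4616, 0.0627, 0.0729]
ee_rot: [-0.286, 3.129, -0.0]
contact_force: [1.9, -3.5, -0.8]
opening: 0.247
grasp_force: 39.9
```

The vertical force has fallen away, so the tip is over the plate's hole. I'll try 1.5 mm deeper.

In the tool's units: -1.5 mm / 800 = -0.0019, -1 mm / 800 = -0.0013.

Call:
{"op": "servo_tool", "data": {
  "rows": [
    [15,0,0,-0.0006,0],
    [15,0,0,-0.0013,0],
    [15,0,0,-0.0019,0],
    [15,0,0,-0.0019,0]
  ]
}}

```text
time_s: 16.57
position: [0.4616, 0.0626, 0.0714]
ee_rot: [0.285, -3.129, 0.0]
contact_force: [1.7, -3.5, 1.4]
opening: 0.247
grasp_force: 40.1
```

In the tool's units: 1.2 mm / 800 = 0.0015, 1 mm / 800 = 0.0013.

Call:
{"op": "servo_tool", "data": {
  "rows": [
    [15,0,0,0.0013,0],
    [15,-0.0001,0.0008,0.0013,0],
    [15,-0.0001,0.0015,0.0013,0],
    [15,-0.0001,0.0015,0,0],
    [15,-0.0001,0.0015,-0.0008,0],
    [15,-0.0001,0.0015,-0.0008,0]
  ]
}}

```text
time_s: 17.07
position: [0.4618, 0.063, 0.071]
ee_rot: [-0.284, 3.128, -0.002]
contact_force: [1.8, -5.5, 1.8]
opening: 0.244
grasp_force: 40.5
```

In the tool's units: -2 mm / 800 = -0.0025, -1.3 mm / 800 = -0.0016.

Call:
{"op": "servo_tool", "data": {
  "rows": [
    [15,0,-0.0006,0,0],
    [15,0,-0.0006,-0.0009,0],
    [15,0,-0.0006,-0.0016,0],
    [15,0,-0.0006,-0.0025,0],
    [15,0,-0.0006,-0.0025,0]
  ]
}}

```text
time_s: 17.48
position: [0.4618, 0.0628, 0.0691]
ee_rot: [-0.284, 3.128, -0.001]
contact_force: [1.4, -5.6, 2.3]
opening: 0.242
grasp_force: 40.5
```

In the tool's units: -4 mm / 800 = -0.005, -3 mm / 800 = -0.0038.

Call:
{"op": "servo_tool", "data": {
  "rows": [
    [15,0.0003,-0.001,0,0],
    [15,0.0003,-0.001,-0.0013,0],
    [15,0.0003,-0.001,-0.0025,0],
    [15,0.0003,-0.001,-0.0038,0],
    [15,0.0003,-0.001,-0.005,0],
    [15,0.0003,-0.001,-0.005,0]
  ]
}}

```text
time_s: 17.98
position: [0.4618, 0.0626, 0.0647]
ee_rot: [-0.285, 3.129, -0.0]
contact_force: [2.4, -4.0, 1.9]
opening: 0.242
grasp_force: 40.3
```

In the tool's units: -5.5 mm / 800 = -0.0069, -5 mm / 800 = -0.0063.

Call:
{"op": "servo_tool", "data": {
  "rows": [
    [15,0.0004,-0.0008,-0.0013,0],
    [15,0.0004,-0.0008,-0.0025,0],
    [15,0.0004,-0.0008,-0.0038,0],
    [15,0.0004,-0.0008,-0.005,0],
    [15,0.0004,-0.0008,-0.0063,0],
    [15,0.0004,-0.0008,-0.0069,0],
    [15,0.0004,-0.0008,-0.0069,0]
  ]
}}

```text
time_s: 18.57
position: [0.4618, 0.0623, 0.0592]
ee_rot: [0.286, -3.128, -0.0]
contact_force: [1.1, -2.7, -0.6]
opening: 0.243
grasp_force: 39.9
```

In the tool's units: -1.6 mm / 800 = -0.002, -1.3 mm / 800 = -0.0016.

Call:
{"op": "servo_tool", "data": {
  "rows": [
    [15,0.0001,-0.0005,-0.0006,0],
    [15,0.0001,-0.0005,-0.0013,0],
    [15,0.0001,-0.0005,-0.0016,0],
    [15,0.0001,-0.0005,-0.002,0],
    [15,0.0001,-0.0005,-0.002,0]
  ]
}}

```text
time_s: 18.98
position: [0.4619, 0.062, 0.0577]
ee_rot: [0.286, -3.128, -0.001]
contact_force: [-0.4, 0.4, -0.5]
opening: 0.244
grasp_force: 39.8
```

Call:
{"op": "servo_tool", "data": {
  "rows": [
    [15,0,0,-0.0006,0],
    [15,0,0,-0.001,0],
    [15,0,0,-0.0014,0],
    [15,0,0,-0.0014,0]
  ]
}}

```text
time_s: 19.32
position: [0.462, 0.062, 0.0575]
ee_rot: [0.286, -3.128, -0.001]
contact_force: [-3.6, 0.5, 14.1]
opening: 0.244
grasp_force: 41.5
```

The collar is seated. I'll ease off, open and retreat.

In the tool's units: 0.7 mm / 800 = 0.0009.

Call:
{"op": "servo_tool", "data": {
  "rows": [
    [15,0,0,0.0009,0],
    [15,0,0,0.0009,0],
    [26,0,0,0.0009,0],
    [32,0,0,0.0009,0],
    [40,0,0,0.0009,0],
    [45,0,0,0.0009,0],
    [45,0,0,0.0009,0]
  ]
}}

```text
time_s: 19.9
position: [0.4621, 0.0617, 0.0573]
ee_rot: [0.285, -3.128, 0.0]
contact_force: [-0.3, 1.1, 0.6]
opening: 0.528
grasp_force: 0.0
```

Call:
{"op": "servo_tool", "data": {
  "rows": [
    [45,0,0,0.0125,0],
    [45,0,0,0.0313,0],
    [45,0,0,0.0625,0],
    [45,0,0,0.1,0],
    [45,0,0,0.1375,0],
    [45,0,0.0438,0.15,0],
    [45,0,0.0938,0.15,0],
    [45,0,0.1438,0.15,0],
    [45,0,0.1938,0.15,0],
    [45,0,0.2438,0.15,0]
  ]
}}

```text
time_s: 20.73
position: [0.4619, 0.2585, 0.1785]
ee_rot: [-0.285, 3.128, 0.001]
contact_force: [0.7, -0.6, 0.8]
opening: 0.529
grasp_force: 0.0
```

Call:
{"op": "servo_tool", "data": {
  "rows": [
    [45,-0.025,0.05,0,0],
    [45,-0.05,0.1,0,0],
    [45,-0.075,0.1375,0,0],
    [45,-0.075,0.1375,0,0],
    [45,-0.075,0.1375,0,0],
    [45,-0.075,0.1375,0,0],
    [45,-0.075,0.1375,0,0]
  ]
}}

```text
time_s: 21.32
position: [0.4032, 0.3651, 0.1777]
ee_rot: [-0.282, 3.128, -0.001]
contact_force: [0.6, 0.2, -0.5]
opening: 0.526
grasp_force: 0.0
```

Run:
```python
from h import *
t=grab('top','t6');sd=grab('side','s6')
s=r.state();print(s['time_s'],s['position'],s['contact_force'],s['qvel'].max())
o=np.hstack([cv2.resize(t['pixels'][115:245,170:300],(400,400),interpolation=2),cv2.resize(sd['pixels'][150:250,215:315],(400,400),interpolation=2)])
cv2.imwrite('pics/o6.png',o)
```

```text
21.4167 [0.40320089 0.36513857 0.17760586] [-0.00482475 -0.78148238 -0.35744178] 0.002732466784462981
```

View pics/o6.png

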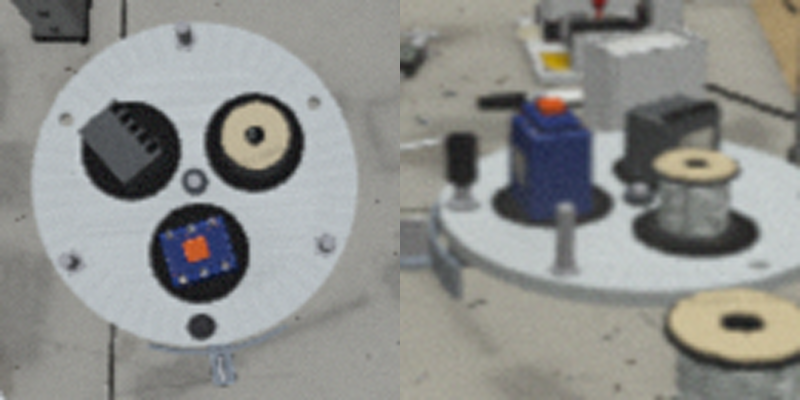

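The pin stands upright with its collar on the dial, at (202,326) in the top crop and (462,200) in the side crop. The contactor is at the pointer, and all the parts are upright.

```bash
python3 -c "
from plant import r
print(r.close_job())"
```

```text
the job is handed in; nothing more can be done
None
```

The job is handed in at about 21 s: the contactor stands at the pointer and the steel pin is fully home with its collar on the dial. The parts are upright and the arm is clear; no verdict was returned.

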